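# Push a stone sample plate out over the end of the sample riser

## Robot

A 6-joint arm with a two-finger parallel gripper is mounted at the origin on the work surface. World frame = base frame: x ahead of the robot, y to its left, z up, the work surface at z = 0. Lengths are in m, angles in rad, forces in N, time in s.
With the tool pointing down it reaches from about 0.4 to 0.825 m from the base axis. Payload 7 kg.
Tool frame: the origin (TCP) lies between the finger pads; the fingertips stand 17 mm ahead of it and the grasp point (between the pads) lies 2 mm behind it; x points along the fingers, z is the direction in which the jaws open and shut, and the axes are right-handed (so a half turn about x gives the same grasp; the last joint's range is limited). The gripper opens to 88 mm and grips with 3 to 60 N. Pads are 19 mm wide; open, the fingers measure 130 mm over their backs; the gripper's body (78 mm by 193 mm) begins 47 mm behind the grasp point.
Start: joints at [-0.828, 0.359, 0.012, 0, -1.224, -0.288], TCP at [0.296, -0.606, 0.217] pointing down, gripper open.
Joint ranges: [-3.07, 3.07], [-1.43, 2.12], [-1.02, 1.25], [-3.03, 1.67], [-3.05, -0], [-3.03, 3.03]. Speed limits (rad/s): [2.39, 2.39, 3.01, 3.14, 3.14, 3.14].

## Interface

Orientations are given as [roll, pitch, yaw] about the fixed x, y, z axes, in that order (R = Rz(yaw) Ry(pitch) Rx(roll)).
In Python, from station import * gives the robot as it stands.
- The arm moves only by the tool step_arm, never from a script. Its argument "deltas" is a list of rows, each a list of 5 numbers: the shift along the tool's x, y, z in cm, then the turn about the tool's x in degrees, then the closure, from 0 (fully open) to 1 (shut). In form: [[dx, dy, dz, roll, fingers], ...]. A call has exactly 10 rows; each row is the pose to reach, as a shift and turn from the pose commanded when the call began, along the tool's axes at that moment; what a row does not reach only later rows make up. A row lasts 1/12 s, in which the tool goes at most 41.7 mm and 7.16 degrees, less where a joint would pass 70% of its speed; a pose out of reach is approached as far as the arm can. A call with a gripper value outside its range is refused whole. The fingers move at their own pace and stop on an object; "squeeze" is the grip in N (left out, the last holds). Time passes only in rows, so rows that repeat a pose let the fingers close, or fill a call up. It gives the time, the measured TCP pose, the force and the opening at its end, in the units of the state.
- get_state(): the state, without advancing time (a new reading comes with each control period).
- grab_frame(name): name is "side" or "top"; returns a dict with "pixels" (480x640x3 uint8, red, green, blue), "range_z" (480x640 float32, m along the optical axis (not along the pixel's ray), 0 where there is no reading), "fx", "fy", "cx", "cy" (pixels), "k1" (the pictures are not rectified: a ray, as slopes to the right and down, at radius r is drawn at 1 + k1 r^2 times it, then the intrinsics apply), "view" (4x4, takes a point from world to camera coordinates). Camera axes: x right, y down, z forward; pixel columns grow to the right and rows downward; lengths in m; the calibration is good to about 2 mm. A picture is of the moment at which its call begins.
- job_done(): hands the job in, once; it reports no verdict.
Trained networks look in the newest picture that a camera, given by its name, has taken for a name from the list of things; names that differ only in an ending like _2 or _b are one class to them, and where a whole thing is asked for, a point or a joint stands for the part that bears it (a point fixed in the world has none). Each returns a list of dicts, best first, with "conf" (0 to 1); they miss things now and then, are a little off and sometimes report something else, mostly with a low value. They report only what shows in the picture. A call takes as long as a camera call. They do not tell look-alikes from the thing itself.
- boxes_of(thing, camera): "extent" ([left, top, right, bottom] in pixels, round what is visible of it).
- masks_of(thing, camera): "mask" (480x640 bool, what is visible of it) and "extent" ([left, top, right, bottom] in pixels, round what is visible of it).
The state is a dict: "t": time; "q": joint angles; "qd": joint speeds; "joint_efforts": joint torques, N m; "eef_pos": TCP position; "ee_rot": TCP orientation; "force": force on the tool from outside, world axes, zero at the start; "moment": the same for the moment, N m; "width": finger opening in m.
Only numpy, scipy, OpenCV 4.12 (cv2) and the standard library are available. Lean on these libraries where they do the work, as an engineer would, in place of code of your own. Each camera call takes 0.05 s, during which the arm holds its last target.

## Task

Two thin sample plates lie side by side on the low display riser. With the fingertips, push the dark green plate along its lane towards the brass-trimmed end until it sticks out about 4 cm past that end, so that its edge can be seen and taken, still lying flat on the riser. Only push it, never lift it off the riser or let it fall; leave the clay-coloured plate, the jar, the brass knob and the wood block where they are, and finish with the hand clear.

Things in the scene. Friction and masses are not known exactly. Their poses are not given: they have to be found in the camera images.
- riser: Fixed riser, white sides, grey deck, 194 (x) by 340 (y) mm, deck 50 mm above the table; origin: centre of underside. Dark strips along y, 6 mm wide, 5 mm proud of the deck, at x = -94, 0, +94 mm bound two 88 mm lanes centred at x = -47 and +47. A like strip closes the -y end; the +y end, brass-trimmed, is open, flush with the deck and points roughly to the robot's left.
- riser_end (a point): Middle of the deck's edge at the open, brass-trimmed end of the riser, at deck height; its axes are those of the riser, y pointing outwards, along the lanes.
- green_plate: The plate to push: loose dark green stone plate with pale veins, 80 mm (its x) by 120 mm (its y) by 8 mm thick, 130 to 270 g, flat in one of the two lanes, wholly on the deck, its long side along the lane. Origin at the centre of its underside; its +y points to the brass end.
- green_plate_edge (a point): Middle of the green plate's leading (+y) end face, 60 mm from its centre, at half its thickness. Its y in the frame of riser_end is the overhang.
- clay_plate: Loose plain terracotta-coloured plate of the same size in the other lane; leave it alone. Origin at the centre of its underside.
- jar: Blue paint tester jar with a white cap, 52 mm across, 75 mm tall, standing loose on the table 100 to 150 mm past the open end of the riser; leave it alone. Origin at the centre of its underside.
- knob: Brass cabinet knob, 34 mm across, 36 mm tall, standing loose on the table behind the riser (+x side); leave it alone. Origin at the centre of its underside.
- wood_block: Light wood sample block, 50 x 90 x 25 mm, loose on the table in front of the riser (robot side); leave it alone. Origin at the centre of its underside.
Mind the look-alikes: they are no part of the job. There is more than one size of the green_plate; the job needs the largest.

How it is judged:
At the end, for the whole second after the job is handed in: Green plate at rest, flat on the riser (tilt < 0.05 rad, height within 4 mm, within 0.15 rad of the lane), leading edge 28 to 52 mm past the brass end; clay plate within 10 mm, jar, knob and wood block within 15 mm of their starts, jar and knob upright (y of green_plate_edge in the frame of riser_end between 0.028 and 0.052 m and z of green_plate in the frame of riser_end between -0.004 and 0.004 m and angle between green_plate's own z axis and vertical below 0.05 rad and angle between the y axis of green_plate and the y axis of riser, either way round below 0.15 rad and linear speed of green_plate below 0.01 m/s and distance of clay_plate from where it was at the start of the episode below 0.01 m and distance of each of jar, knob, wood_block from where it was at the start of the episode below 0.015 m and angle between each of jar, knob's own z axis and vertical below 0.2 rad); the robot touches nothing.
It fails at once if the green plate is lifted off the riser (its centre more than 12 mm above the deck) (z of green_plate in the frame of riser_end above 0.012 m).
It fails at once if the green plate drops off the riser (z of green_plate in the frame of riser_end below -0.015 m).
It fails at once if the clay plate is moved by more than 10 mm (distance of clay_plate from where it was at the start of the episode above 0.01 m).
It fails at once if the jar, knob or wood block is moved by more than 15 mm (distance of any of jar, knob, wood_block from where it was at the start of the episode above 0.015 m).
It also fails if it takes over 38 s, if anything falls off the work surface, if the arm or the gripper's body presses on something with over 40 N, if the wrist force passes 120 N, or if a joint passes its speed limit or range.

## Working session

There is one attempt and no reset: what is moved stays moved. The work goes in short steps, Python scripts to look and compute and a tool call to move; the robot and the scene stay as the last step left them, time stands still between calls to the robot, and variables do not carry over. Pictures are saved under pics/ and viewed, and the job is handed in when it is done.

Besides the shell and the picture viewer there is one more tool, called after "Emit:" as name([rows], argument=value, ...), one row to a line, values as JSON. step_arm: Moves the arm, as the interface text tells. Its arguments: {"type":"object","properties":{"deltas":{"type":"array"},"squeeze":{"type":"number"}},"required":["deltas"]}

```bash
mkdir -p pics; python3 - <<'E'
from station import *
import cv2
print(get_state())
for n in("top","side"):
    f=grab_frame(n); cv2.imwrite(f"pics/{n}0.png",f["pixels"][:,:,::-1])
    print(n,f["fx"],f["fy"],f["cx"],f["cy"],f["k1"],f["view"].tolist() if hasattr(f["view"],'tolist') else f["view"])
    for t in("riser","green_plate","clay_plate","jar","knob","wood_block"):
        print(t,[(round(b["conf"],2),[int(v) for v in b["extent"]]) for b in boxes_of(t,n)])
E
```

```text
{'t': 0.0, 'q': array([-8.27879375e-01,  3.59363851e-01,  1.10984459e-02, -3.62630545e-04,
       -1.22408134e+00, -2.88083021e-01]), 'qd': array([ 8.56729041e-05, -7.44142624e-05, -4.30837402e-04,  3.50879654e-04,
       -1.70060399e-03, -5.66647471e-05]), 'joint_efforts': array([-1.24684384e-04, -5.82724643e+01,  2.93055296e+01,  6.99744165e+00,
        6.64417574e-03, -1.48662589e-04]), 'eef_pos': array([ 0.29629903, -0.60595474,  0.21575256]), 'ee_rot': array([0.07167828, 1.56920886, 2.09718505]), 'force': array([ 0.58388613, -0.45091028,  0.16819932]), 'moment': array([0.00564392, 0.00417747, 0.03211872]), 'width': 0.08763162171692329}
top 451.84552954131993 451.84552954131993 313.9756454404602 248.8268930774624 0.005111213269335792 [[-0.006285702710457886, -0.9998245433804989, 0.017645747233045874, 0.009994949750427876], [-0.9823386014760555, 0.00287385239385183, -0.18708985280470292, 0.5024372627485425], [0.18700631537865986, -0.01851008985378393, -0.9821843078476167, 0.7612775486694799], [0.0, 0.0, 0.0, 1.0]]
riser [(0.9, [246, 150, 453, 285])]
green_plate [(0.82, [465, 193, 
[... 287 characters left out ...]
0.58945054458093 -0.08096340350887776 [[-0.8971194759075083, -0.44127350159324447, -0.021315317006198545, 0.4452868677748412], [-0.2349298054684843, 0.5173665741295103, -0.822885055445798, 0.1619688183462524], [0.3741452023612999, -0.7332186063958898, -0.5678079277228271, 0.8608657630072329], [0.0, 0.0, 0.0, 1.0]]
riser [(0.64, [213, 161, 374, 291]), (0.51, [292, 192, 347, 237]), (0.22, [358, 218, 399, 261])]
green_plate [(0.81, [337, 153, 373, 175]), (0.78, [291, 191, 349, 233]), (0.71, [435, 211, 466, 240])]
clay_plate [(0.82, [239, 193, 301, 241])]
jar [(0.71, [200, 292, 240, 351])]
knob [(0.87, [197, 233, 214, 252]), (0.51, [202, 291, 241, 348])]
wood_block [(0.66, [358, 217, 398, 261])]
```

View pics/top0.png

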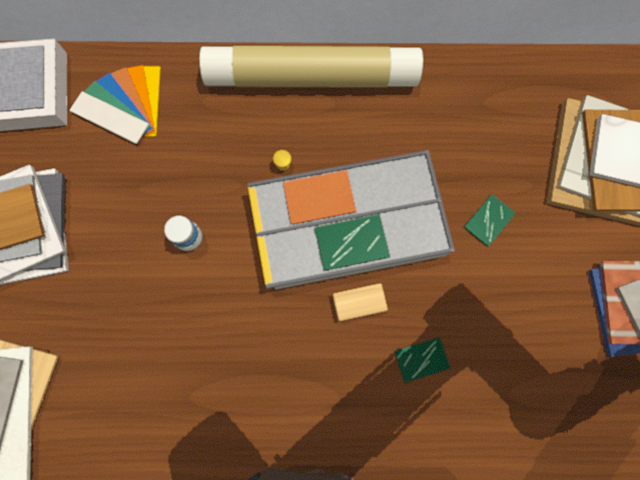

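View pics/side0.png

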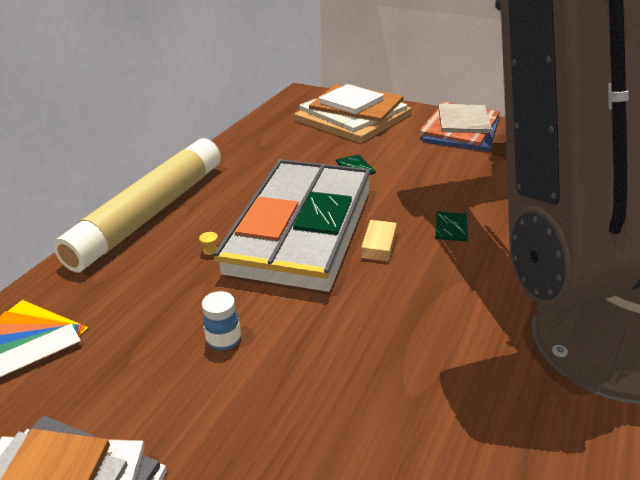

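```bash
cat > h.py <<'E'
from station import *
import cv2, numpy as np
def world(f,u,v,z=None):
    """pixels -> world; by depth, or on plane height z"""
    K=np.array([[f["fx"],0,f["cx"]],[0,f["fy"],f["cy"]],[0,0,1.]])
    uv=np.stack([np.ravel(u),np.ravel(v)],1).astype(float)
    p=cv2.undistortPoints(uv[:,None],K,np.array([f["k1"],0,0,0.]))[:,0]
    r=np.c_[p,np.ones(len(p))]; V=np.asarray(f["view"]);R=V[:3,:3];t=V[:3,3]
    if z is None:
        d=f["range_z"][uv[:,1].astype(int),uv[:,0].astype(int)]
        return (r*d[:,None]-t)@R
    c=-R.T@t; w=r@R; return c+w*((z-c[2])/w[:,2])[:,None]
def pix(f,P):
    V=np.asarray(f["view"]);K=np.array([[f["fx"],0,f["cx"]],[0,f["fy"],f["cy"]],[0,0,1.]])
    return cv2.projectPoints(np.atleast_2d(P).astype(float),cv2.Rodrigues(V[:3,:3])[0],V[:3,3],K,np.array([f["k1"],0,0,0.]))[0][:,0]
E
python3 - <<'E'
from h import *
f=grab_frame("top")
cv2.imwrite("pics/crop1.png",cv2.resize(f["pixels"][140:300,230:530,::-1],(800,427),interpolation=cv2.INTER_CUBIC))
for t,z in(("green_plate",.058),("clay_plate",.058),("jar",None),("knob",None),("wood_block",.025),("riser",None)):
    for m in masks_of(t,"top"):
        M=m["mask"].astype(np.uint8); M=cv2.erode(M,np.ones((2,2))) if 0 else M
        v,u=np.nonzero(M)
        P=world(f,u,v); 
        Q=world(f,u,v,float(np.median(P[:,2])))[:,:2]
        r=cv2.minAreaRect((Q*1000).astype(np.float32))
        print(t,round(m["conf"],2),m["extent"],"medz",np.median(P[:,2]).round(4),"rect",np.round(r[0],1),np.round(r[1],1),round(r[2],1), "pct z",np.percentile(P[:,2],[5,95]).round(3))
E
```

```text
green_plate 0.83 [396.5, 336.4, 451.2, 379.4] medz 0.0061 rect [ 306.6 -187.8] [59.2 89.2] 15.6 pct z [0.004 0.009]
green_plate 0.72 [315.8, 214.5, 389.2, 273.8] medz 0.0581 rect [513.2 -59.1] [ 82.7 123.1] 12.2 pct z [0.055 0.06 ]
green_plate 0.71 [468.4, 192.7, 514.6, 244.8] medz 0.0059 rect [ 567.  -330.5] [58.3 88.7] 47.4 pct z [0.003 0.008]
clay_plate 0.72 [284.9, 172.2, 354.3, 224.0] medz 0.0581 rect [596.3  -1.1] [ 83.7 120.9] 11.9 pct z [0.055 0.06 ]
jar 0.81 [164.1, 220.1, 202.0, 247.4] medz 0.0736 rect [526.7 236.2] [68.6 49.5] 45.6 pct z [0.013 0.077]
knob 0.77 [273.9, 151.2, 292.9, 169.2] medz 0.033 rect [676.3  67.7] [36.  32.1] 0.1 pct z [0.004 0.036]
wood_block 0.58 [331.9, 285.0, 383.1, 321.7] medz 0.0251 rect [409.6 -72.9] [50.8 90.6] 11.0 pct z [0.023 0.027]
riser 0.62 [246.0, 147.4, 451.5, 285.2] medz 0.0504 rect [559.1 -57.5] [202.5 344. ] 10.8 pct z [0.047 0.056]
```

View pics/crop1.png

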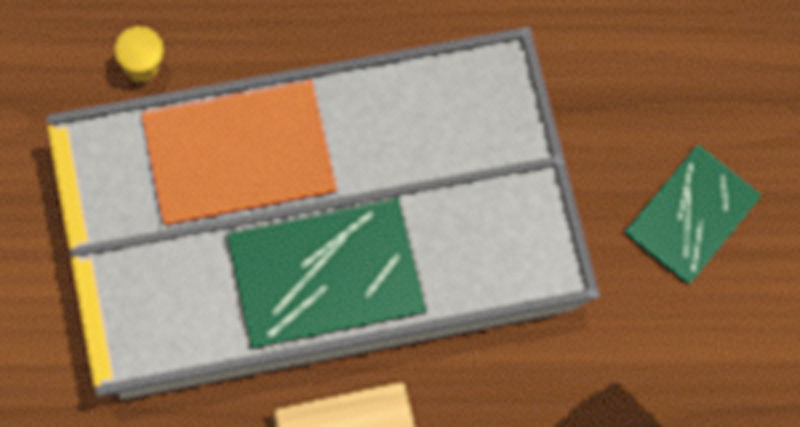

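The green candidates in the top view are three plates. The one at (353,242) on the riser measures 83x123 mm at z=0.058. The ones at (490,219) and (424,358) are about 59x89 mm on the table. The riser one is the largest and matches the 80x120 description, and the crop shows it in the near lane. The brass end is to the left at about (260,245). Next I fit the riser frame.

```bash
cat >> h.py <<'E'
from scipy.spatial.transform import Rotation as Ro
def brass(f):
    hsv=cv2.cvtColor(f["pixels"],cv2.COLOR_RGB2HSV)
    M=cv2.inRange(hsv,(20,130,120),(32,255,255)); M[:,:235]=0;M[:,285:]=0;M[:175]=0;M[295:]=0
    return M
def green(f,box):
    hsv=cv2.cvtColor(f["pixels"],cv2.COLOR_RGB2HSV)
    M=cv2.inRange(hsv,(60,90,40),(90,255,255)); K=np.zeros_like(M);l,t,r,b=box;K[t:b,l:r]=255
    return cv2.morphologyEx(M&K,cv2.MORPH_CLOSE,np.ones((7,7)))
def rect(f,M,z):
    v,u=np.nonzero(M);Q=world(f,u,v,z)[:,:2]*1000
    r=cv2.minAreaRect(Q.astype(np.float32)); return r,cv2.boxPoints(r)
E
python3 - <<'E'
from h import *
f=grab_frame("top")
c=np.array([(48,118),(530,30),(597,295),(97,390)])/2.6667+[230,140]
P=world(f,c[:,0],c[:,1],.055)[:,:2]*1000
print("strip corners",P.round(1).tolist())
print("lens",[np.linalg.norm(P[i]-P[i-3]).round(1) for i in range(4)])
for i,j in((1,0),(2,3)):
    d=P[j]-P[i];print("lane yaw",np.degrees(np.arctan2(-d[0],d[1])))
r,b=rect(f,brass(f),.05);print("brass",r,b.round(1).tolist())
r,b=rect(f,green(f,(305,205,400,280)),.058);print("green",r,b.round(1).tolist())
s=get_state();R=Ro.from_euler("xyz",s["ee_rot"]).as_matrix();print(R.round(3),s["q"][5])
E
```

```text
strip corners [[620.8, 126.9], [684.8, -206.4], [497.0, -241.2], [434.9, 91.1]]
lens [np.float64(339.4), np.float64(190.9), np.float64(338.1), np.float64(189.3)]
lane yaw 10.863412108838395
lane yaw 10.584981478386052
brass ((529.0985107421875, 105.88774871826172), (181.28233337402344, 12.891501426696777), 10.881930351257324) [[438.8999938964844, 95.0999984741211], [441.29998779296875, 82.4000015258789], [619.2999877929688, 116.69999694824219], [616.9000244140625, 129.3000030517578]]
green ((513.3302001953125, -58.695892333984375), (78.734375, 117.21359252929688), 11.83770751953125) [[462.79998779296875, -9.399999618530273], [486.79998779296875, -124.0999984741211], [563.9000244140625, -108.0], [539.7999877929688, 6.699999809265137]]
[[ 0.    -0.898 -0.439]
 [ 0.    -0.439  0.898]
 [-1.    -0.     0.   ]] -0.2880927004506119
```

Emit:
step_arm([
  [0, -2, 1.5, -4, 1],
  [0, -5, 3.8, -10, 1],
  [0, -8, 6.1, -16, 1],
  [0, -11, 8.4, -22, 1],
  [0, -14, 10.7, -28, 1],
  [0, -17, 12.9, -34, 1],
  [0, -20, 15.2, -40, 1],
  [0, -23, 17.5, -46, 1],
  [0, -26, 19.8, -52, 1],
  [0, -28, 21.3, -56, 1],
], squeeze=5)

```text
t: 1.93
eef_pos: [0.4555, -0.2895, 0.2171]
ee_rot: [-2.981, 1.57, 0.028]
force: [0.3, -0.5, -0.0]
width: 0.0266
```

```bash
cat >> h.py <<'E'
TH=np.radians(10.9); EY=np.array([-np.sin(TH),np.cos(TH),0]);EX=np.array([np.cos(TH),np.sin(TH),0])
def togo(lx,ly,z):
    s=get_state();R=Ro.from_euler("xyz",s["ee_rot"]).as_matrix();p=s["eef_pos"]
    g=EX*lx+EY*ly+[0,0,z]
    zz=R[:,2];a=np.degrees(np.arctan2(zz[1],zz[0]));tgt=190.9
    print("t",s["t"],"pos",p.round(4),"lane xy",(p@EX).round(4),(p@EY).round(4),"w",s["width"].round(4),"F",s["force"].round(1),"q",s["q"].round(2))
    print("tool delta cm",(R.T@(g-p)*100).round(2),"roll",round(-((tgt-a+180)%360-180),2),"down",R[:,0].round(3))
E
python3 -c "
from h import *
togo(.4927,-.240,.2157)"
```

```text
Traceback (most recent call last):
  File "h.py", line 33, in togo
    print("t",s["t"],"pos",p.round(4),"lane xy",(p@EX).round(4),(p@EY).round(4),"w",s["width"].round(4),"F",s["force"].round(1),"q",s["q"].round(2))
                                                                                    ^^^^^^^^^^^^^^^^
AttributeError: 'float' object has no attribute 'round'
```

```bash
sed -i 's/s\["width"\].round(4)/round(s["width"],4)/' h.py; python3 -c "
from h import *
togo(.4927,-.240,.2157)"
```

```text
t 1.9333 pos [ 0.4555 -0.2895  0.2171] lane xy 0.3926 -0.3704 w 0.0266 F [ 0.3 -0.5 -0. ] q [-0.2   0.14 -0.29 -0.   -1.15  0.07]
tool delta cm [  0.15 -15.54  -5.37] roll -18.45 down [ 0.001  0.    -1.   ]
```

Emit:
step_arm([
  [0, -3, -1, -5, 1],
  [0, -6, -2.1, -10, 1],
  [0, -9, -3.1, -15, 1],
  [0, -12, -4.1, -18.5, 1],
  [0, -15, -5.2, -18.5, 1],
  [0, -15.5, -5.4, -18.5, 1],
  [2, -15.5, -5.4, -18.5, 1],
  [5, -15.5, -5.4, -18.5, 1],
  [8, -15.5, -5.4, -18.5, 1],
  [9.5, -15.5, -5.4, -18.5, 1],
])

```text
t: 2.77
eef_pos: [0.5276, -0.1457, 0.1186]
ee_rot: [-0.365, 1.567, 2.961]
force: [0.2, 0.4, 1.1]
width: 0.0006
```

```bash
python3 -c "
from h import *
togo(.4927,-.240,.0695)
for n in ('top','side'): cv2.imwrite(f'pics/{n}1.png',grab_frame(n)['pixels'][:,:,::-1])"
```

```text
t 2.7667 pos [ 0.5276 -0.1457  0.1186] lane xy 0.4905 -0.2428 w 0.0006 F [0.2 0.4 1.1] q [ 0.09  0.24 -0.4  -0.   -0.93  0.1 ]
tool delta cm [ 4.91 -0.28 -0.23] roll -0.37 down [-0.003  0.001 -1.   ]
```

View pics/side1.png

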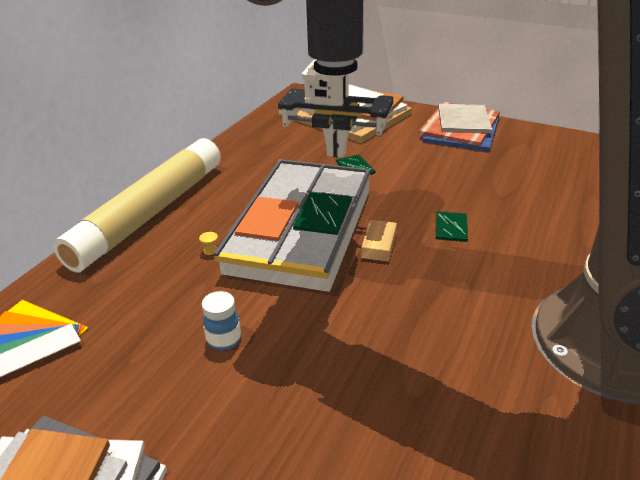

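The side view shows the closed fingers at (335,150), above the empty rear of the green plate's lane. I descend slowly from there.

Emit:
step_arm([
  [0, 0, -0.2, 0, 1],
  [1, 0, -0.2, 0, 1],
  [2, 0, -0.2, 0, 1],
  [3, 0, -0.2, 0, 1],
  [3.6, 0, -0.2, 0, 1],
  [4, 0, -0.2, 0, 1],
  [4.3, 0, -0.2, 0, 1],
  [4.5, 0, -0.2, 0, 1],
  [4.6, 0, -0.2, 0, 1],
  [4.6, 0, -0.2, 0, 1],
])

```text
t: 3.7
eef_pos: [0.5314, -0.1456, 0.0756]
ee_rot: [1.982, 1.571, -0.976]
force: [0.3, 0.4, -0.2]
width: 0.0009
```

```bash
python3 -c "
from h import *
togo(.4927,-.240,.0695)
f=grab_frame('top');cv2.imwrite('pics/top2.png',cv2.resize(f['pixels'][140:300,230:530,::-1],(800,427)))
f=grab_frame('side');cv2.imwrite('pics/side2.png',cv2.resize(f['pixels'][130:310,190:430,::-1],(800,600)))"
```

```text
t 3.7 pos [ 0.5314 -0.1456  0.0756] lane xy 0.4943 -0.2435 w 0.0009 F [ 0.3  0.4 -0.2] q [ 0.09  0.29 -0.44  0.   -0.83  0.1 ]
tool delta cm [ 0.61 -0.35  0.16] roll -0.34 down [ 0. -0. -1.]
```

View pics/side2.png

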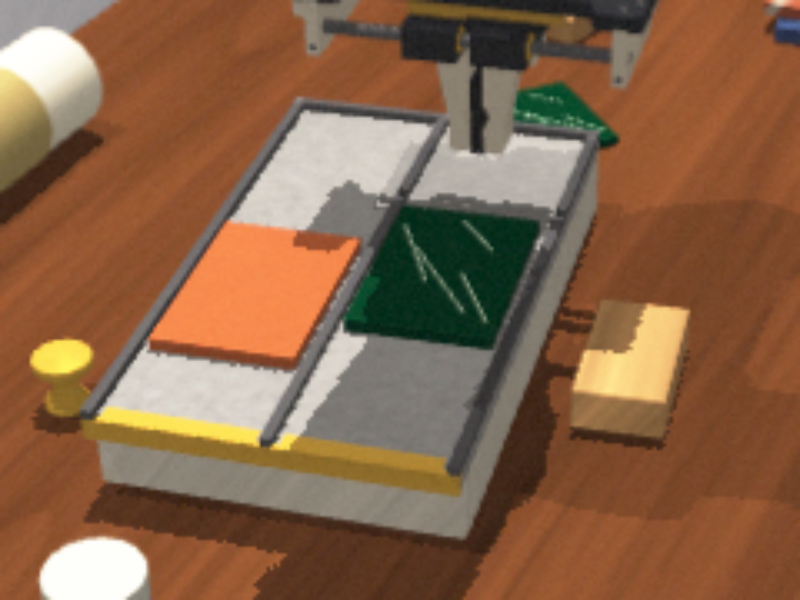

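View pics/top2.png

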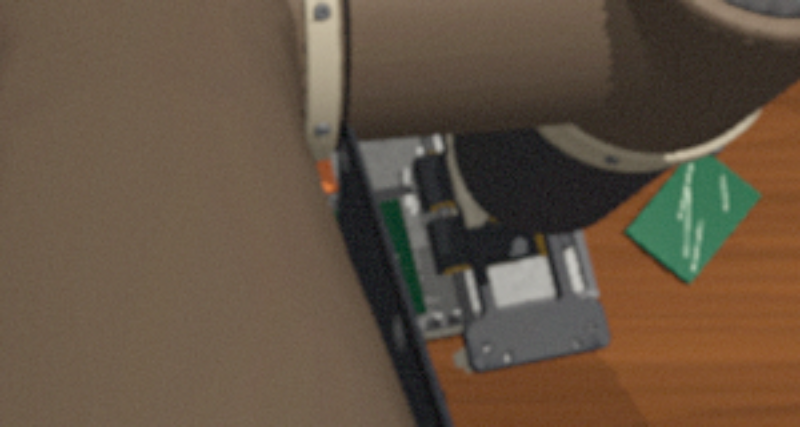

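Emit:
step_arm([
  [0.3, 0, 0.15, 0, 1],
  [0.55, 0, 0.15, 0, 1],
  [0.55, -0.3, 0.15, 0, 1],
  [0.55, -0.7, 0.15, 0, 1],
  [0.55, -1.1, 0.15, 0, 1],
  [0.55, -1.5, 0.15, 0, 1],
  [0.55, -1.9, 0.15, 0, 1],
  [0.55, -2.3, 0.15, 0, 1],
  [0.55, -2.7, 0.15, 0, 1],
  [0.55, -3.2, 0.15, 0, 1],
])

```text
t: 4.63
eef_pos: [0.5239, -0.114, 0.0702]
ee_rot: [3.073, 1.571, 0.115]
force: [-0.2, 0.1, -0.2]
width: 0.0009
```

```bash
python3 -c "
from h import *
togo(.4927,-.1,.0695)
f=grab_frame('side');cv2.imwrite('pics/side3.png',cv2.resize(f['pixels'][130:310,190:430,::-1],(800,600)))"
```

```text
t 4.6333 pos [ 0.5239 -0.114   0.0702] lane xy 0.4929 -0.211 w 0.0009 F [-0.2  0.1 -0.2] q [ 0.15  0.28 -0.48  0.   -0.81  0.03]
tool delta cm [  0.07 -11.1    0.09] roll -0.34 down [ 0.  0. -1.]
```

View pics/side3.png

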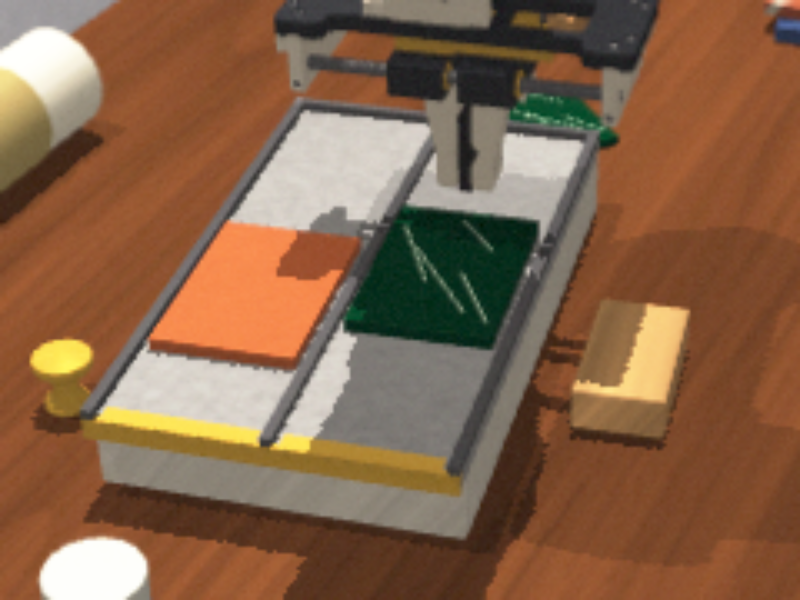

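```bash
python3 -c "
from h import *
f=grab_frame('side');s=3.3333
def lane(P): return [( round(float(p@EX)*1000,1),round(float(p@EY)*1000,1),round(float(p[2])*1000,1)) for p in P]
c=np.array([(400,207),(538,222),(492,347),(346,328)])/s+[190,130]
print('plate top corners',lane(world(f,c[:,0],c[:,1],.058)))
c=np.array([(438,186),(498,190),(470,186),(470,170),(455,180),(485,182)])/s+[190,130]
print('finger depth',lane(world(f,c[:,0],c[:,1])))
c=np.array([(300,103),(598,135),(455,470),(85,415)])/s+[190,130]
print('riser corners',lane(world(f,c[:,0],c[:,1],.055)))
st=get_state();R=Ro.from_euler('xyz',st['ee_rot']).as_matrix();t=st['eef_pos']+R[:,0]*.017
print('tip pix crop',((pix(f,[t,t+EY*.0095,t+EX*.02,t-EX*.02])-[190,130])*s).round(0))
"
```

```text
plate top corners [(534.4, -210.3, 58.0), (454.5, -212.4, 58.0), (450.5, -87.6, 58.0), (528.1, -86.6, 58.0)]
finger depth [(523.2, -251.4, 49.9), (487.4, -253.0, 51.1), (490.9, -201.8, 82.4), (491.0, -202.3, 92.3), (499.6, -202.1, 84.9), (482.5, -202.5, 85.7)]
riser corners [(631.9, -322.9, 55.0), (442.4, -324.3, 55.0), (444.5, 10.3, 55.0), (632.4, 11.9, 55.0)]
tip pix crop [[471. 222.]
 [467. 231.]
 [437. 218.]
 [505. 227.]]
```

```bash
python3 -c "
from h import *
f=grab_frame('side')
cv2.imwrite('pics/side4.png',cv2.resize(f['pixels'][165:215,300:367,::-1],(800,597),interpolation=cv2.INTER_NEAREST))
u=331
for v in range(176,206):
  p=world(f,[u],[v])[0]; print(v,f['pixels'][v,u],(p@EX*1000).round(0),(p@EY*1000).round(0),(p[2]*1000).round(1))
print(get_state()['t'],get_state()['force'])
"
```

```text
176 [31 31 32] 491.0 -201.0 103.4
177 [34 32 30] 490.0 -200.0 102.0
178 [52 49 45] 490.0 -201.0 99.6
179 [74 71 60] 490.0 -199.0 98.4
180 [95 87 79] 491.0 -204.0 93.6
181 [93 89 78] 490.0 -197.0 95.2
182 [95 90 82] 490.0 -200.0 91.7
183 [95 90 80] 490.0 -200.0 89.6
184 [95 90 82] 491.0 -203.0 85.9
185 [93 87 78] 491.0 -203.0 83.6
186 [66 63 55] 490.0 -198.0 84.1
187 [112 110 105] 491.0 -203.0 78.9
188 [181 173 166] 502.0 -246.0 50.8
189 [183 176 171] 501.0 -242.0 51.2
190 [184 177 173] 500.0 -238.0 51.1
191 [190 186 179] 501.0 -238.0 48.9
192 [186 178 172] 499.0 -232.0 50.4
193 [139 143 134] 498.0 -229.0 50.1
194 [43 61 48] 494.0 -213.0 57.7
195 [ 1 33 23] 493.0 -210.0 57.4
196 [ 0 32 15] 492.0 -204.0 59.0
197 [31 53 40] 491.0 -203.0 57.6
198 [70 90 72] 491.0 -200.0 57.2
199 [37 55 42] 489.0 -195.0 58.3
200 [13 38 27] 488.0 -191.0 58.4
201 [ 4 33 25] 489.0 -192.0 55.7
202 [ 3 43 28] 487.0 -187.0 57.0
203 [ 2 43 25] 486.0 -183.0 57.1
204 [ 5 47 28] 485.0 -178.0 58.5
205 [11 47 28] 485.0 -176.0 57.2
4.7833 [-0.50977447  0.17970303 -0.39917493]
```

View pics/side4.png

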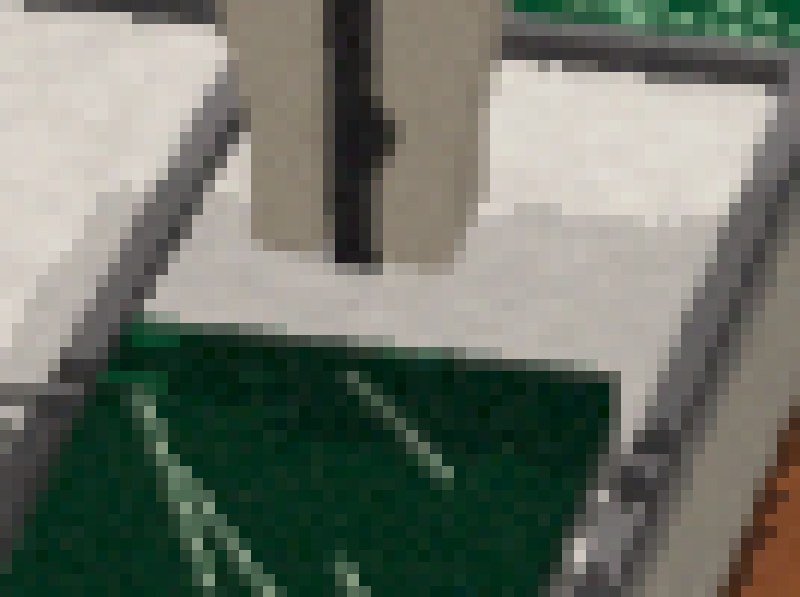

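The fingers show at raw rows 176 to 187, and their lower end is at about z=0.079, not the 0.053 expected from the TCP reading. They are hovering just past the plate's rear edge. I'll trust the depth picture, back off, and descend in stages.

Emit:
step_arm([
  [0, 0.8, 0, 0, 1],
  [0, 1.8, 0, 0, 1],
  [0, 2.8, 0, 0, 1],
  [0, 3.3, 0, 0, 1],
  [0, 3.3, 0, 0, 1],
  [0.5, 3.3, 0, 0, 1],
  [1, 3.3, 0, 0, 1],
  [1.3, 3.3, 0, 0, 1],
  [1.5, 3.3, 0, 0, 1],
  [1.5, 3.3, 0, 0, 1],
])

```text
t: 5.62
eef_pos: [0.5296, -0.1466, 0.0544]
ee_rot: [-0.194, 1.57, 3.132]
force: [1.0, 0.1, -0.1]
width: 0.0004
```

```bash
cat >> h.py <<'E'
def look(name,u0=300,v0=150):
    f=grab_frame('side');cv2.imwrite(name,cv2.resize(f['pixels'][v0:v0+75,u0:u0+100,::-1],(800,600),interpolation=cv2.INTER_NEAREST));return f
def col(f,u,v0,v1):
    for v in range(v0,v1):
        p=world(f,[u],[v])[0]; print(v,f['pixels'][v,u],(p@EX*1000).round(0),(p@EY*1000).round(0),(p[2]*1000).round(1))
E
python3 -c "
from h import *
togo(.4927,-.1,.0695)
f=look('pics/side5.png');
col(f,330,165,192)"
```

```text
t 5.6167 pos [ 0.5296 -0.1466  0.0544] lane xy 0.4923 -0.2441 w 0.0004 F [ 1.   0.1 -0.1] q [ 0.09  0.32 -0.47 -0.   -0.79  0.1 ]
tool delta cm [ -1.51 -14.41   0.04] roll -0.32 down [-0.001  0.    -1.   ]
165 [140 129 114] 501.0 -234.0 107.8
166 [138 130 113] 502.0 -237.0 103.8
167 [141 131 117] 501.0 -236.0 102.4
168 [137 129 111] 501.0 -234.0 101.1
169 [138 128 113] 500.0 -232.0 100.4
170 [140 131 115] 501.0 -234.0 96.9
171 [139 129 114] 501.0 -233.0 95.6
172 [138 130 114] 500.0 -229.0 95.8
173 [138 127 111] 501.0 -233.0 91.2
174 [134 124 108] 501.0 -236.0 87.4
175 [136 124 110] 501.0 -234.0 86.1
176 [136 127 112] 500.0 -230.0 86.7
177 [138 128 113] 501.0 -233.0 82.4
178 [139 129 116] 501.0 -234.0 79.9
179 [138 129 113] 502.0 -237.0 75.9
180 [140 130 113] 501.0 -232.0 76.7
181 [139 129 114] 501.0 -235.0 72.9
182 [143 133 118] 501.0 -232.0 72.1
183 [139 131 115] 501.0 -235.0 68.3
184 [140 130 120] 501.0 -235.0 66.1
185 [176 168 160] 508.0 -261.0 48.4
186 [177 171 166] 507.0 -256.0 48.9
187 [108 104 102] 506.0 -252.0 49.0
188 [94 92 89] 505.0 -249.0 48.5
189 [89 88 85] 504.0 -246.0 48.4
190 [90 89 87] 503.0 -240.0 50.0
191 [95 92 88] 502.0 -236.0 50.2
```

View pics/side5.png

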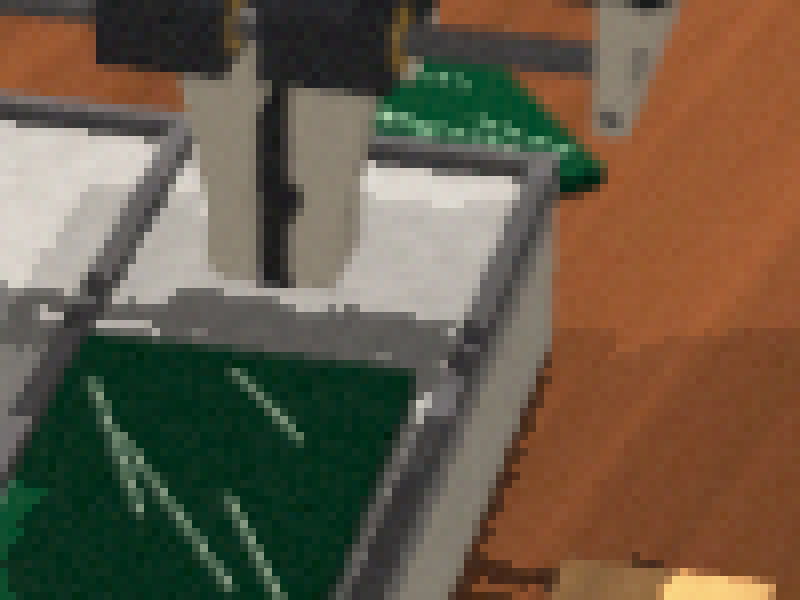

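Emit:
step_arm([
  [0.2, 0, 0, 0, 1],
  [0.4, 0, 0, 0, 1],
  [0.5, 0, 0, 0, 1],
  [0.6, 0, 0, 0, 1],
  [0.7, 0, 0, 0, 1],
  [0.8, 0, 0, 0, 1],
  [0.9, 0, 0, 0, 1],
  [0.9, 0, 0, 0, 1],
  [0.9, 0, 0, 0, 1],
  [0.9, 0, 0, 0, 1],
])

```text
t: 6.5
eef_pos: [0.5301, -0.1469, 0.0462]
ee_rot: [2.936, 1.571, -0.022]
force: [-0.2, -0.1, 0.6]
width: 0.0002
```

```bash
python3 -c "
from h import *
togo(.4927,-.1,.0695)
f=look('pics/side6.png');
col(f,330,180,194)"
```

```text
t 6.5 pos [ 0.5301 -0.1469  0.0462] lane xy 0.4927 -0.2445 w 0.0002 F [-0.2 -0.1  0.6] q [ 0.09  0.33 -0.48  0.   -0.77  0.1 ]
tool delta cm [ -2.33 -14.45   0.09] roll -0.34 down [ 0. -0. -1.]
180 [138 127 111] 501.0 -234.0 75.5
181 [139 129 113] 502.0 -235.0 72.4
182 [139 131 114] 502.0 -236.0 70.1
183 [143 131 117] 501.0 -235.0 68.6
184 [139 129 114] 501.0 -234.0 66.7
185 [138 130 113] 501.0 -233.0 65.1
186 [142 132 116] 501.0 -231.0 63.9
187 [139 128 115] 501.0 -234.0 60.1
188 [120 111 102] 504.0 -246.0 50.7
189 [94 88 85] 504.0 -243.0 50.3
190 [91 89 86] 503.0 -241.0 48.9
191 [96 94 92] 502.0 -235.0 50.5
192 [94 90 88] 501.0 -233.0 49.4
193 [72 79 71] 500.0 -230.0 49.4
```

View pics/side6.png

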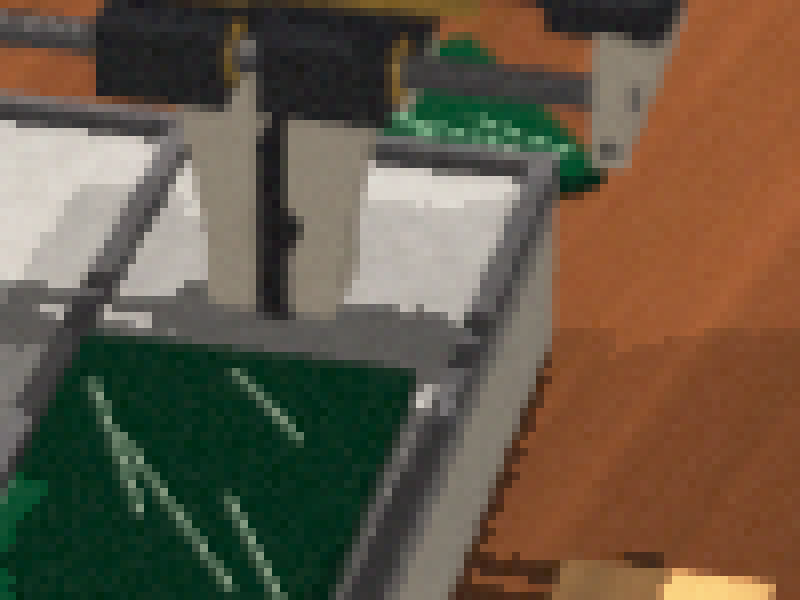

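Emit:
step_arm([
  [0.1, 0, 0, 0, 1],
  [0.1, 0, 0, 0, 1],
  [0.2, 0, 0, 0, 1],
  [0.2, 0, 0, 0, 1],
  [0.3, 0, 0, 0, 1],
  [0.3, 0, 0, 0, 1],
  [0.4, 0, 0, 0, 1],
  [0.4, 0, 0, 0, 1],
  [0.4, 0, 0, 0, 1],
  [0.4, 0, 0, 0, 1],
])

```text
t: 7.38
eef_pos: [0.5301, -0.1469, 0.0422]
ee_rot: [1.376, 1.571, -1.581]
force: [0.1, 0.3, -0.4]
width: 0.0004
```

```bash
python3 -c "
from h import *
togo(.4927,-.1,.0695)
f=look('pics/side7.png');
for u in(329,338): col(f,u,184,194)"
```

```text
t 7.3833 pos [ 0.5301 -0.1469  0.0422] lane xy 0.4927 -0.2445 w 0.0004 F [ 0.1  0.3 -0.4] q [ 0.09  0.33 -0.48  0.   -0.76  0.1 ]
tool delta cm [ -2.73 -14.45   0.09] roll -0.34 down [-0. -0. -1.]
184 [139 128 111] 504.0 -237.0 64.5
185 [139 129 114] 504.0 -235.0 63.4
186 [143 134 115] 254.0 709.0 631.6
187 [141 131 115] 503.0 -232.0 61.0
188 [143 132 117] 504.0 -237.0 55.8
189 [135 127 112] 254.0 709.0 631.6
190 [102  94  89] 504.0 -238.0 50.8
191 [94 91 88] 504.0 -238.0 48.7
192 [94 92 88] 503.0 -233.0 49.3
193 [59 68 61] 499.0 -216.0 57.5
184 [142 133 118] 486.0 -235.0 68.2
185 [142 132 117] 485.0 -233.0 67.0
186 [140 131 113] 486.0 -237.0 62.7
187 [140 129 114] 485.0 -230.0 64.5
188 [139 128 114] 485.0 -232.0 61.0
189 [140 130 115] 486.0 -235.0 57.4
190 [138 128 113] 485.0 -233.0 56.3
191 [107 102  97] 487.0 -239.0 50.0
192 [94 90 85] 487.0 -239.0 48.3
193 [93 91 88] 485.0 -233.0 49.6
```

View pics/side7.png

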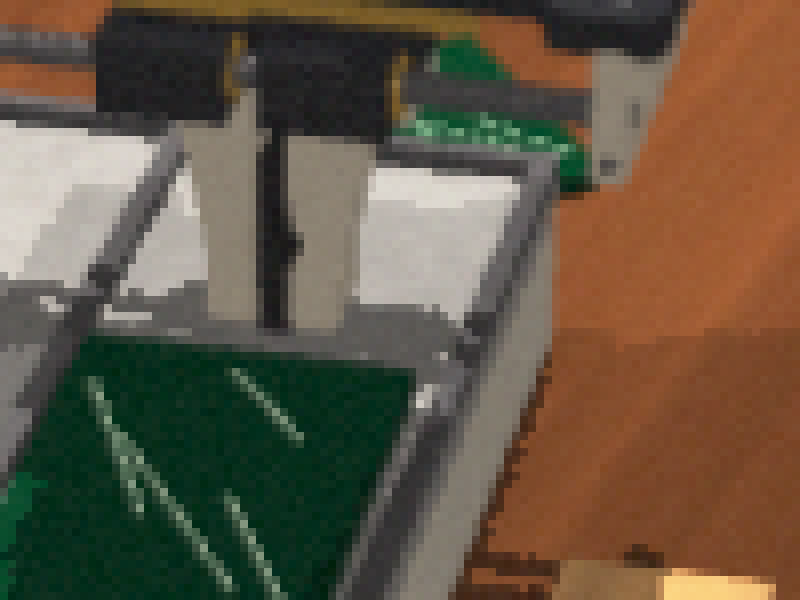

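```bash
python3 -c "
from h import *
f=grab_frame('side')
for u in (375,377): col(f,u,166,175)
col(f,340,160,170)"
```

```text
166 [139 131 115] 411.0 -203.0 132.9
167 [139 131 115] 411.0 -205.0 130.0
168 [139 130 114] 411.0 -207.0 127.1
169 [123 117 104] 410.0 -203.0 127.0
170 [75 73 69] 411.0 -205.0 123.8
171 [92 86 80] 411.0 -208.0 120.0
172 [132 122 110] 411.0 -206.0 119.3
173 [153  98  69] 447.0 -418.0 -1.7
174 [154  89  49] 445.0 -409.0 0.8
166 [140 129 115] 407.0 -203.0 133.4
167 [140 130 116] 408.0 -208.0 128.5
168 [139 129 114] 407.0 -207.0 127.2
169 [137 127 112] 407.0 -205.0 126.2
170 [117 110 100] 407.0 -206.0 124.0
171 [129 119 104] 407.0 -206.0 122.0
172 [139 123 106] 407.0 -206.0 119.9
173 [147 102  73] 442.0 -416.0 -0.5
174 [152  89  51] 442.0 -413.0 -1.3
160 [35 34 34] 474.0 -202.0 137.7
161 [35 37 38] 476.0 -210.0 131.4
162 [33 32 30] 474.0 -202.0 133.7
163 [33 36 35] 474.0 -204.0 130.6
164 [36 30 34] 475.0 -208.0 126.5
165 [35 36 36] 475.0 -206.0 125.7
166 [35 36 37] 475.0 -206.0 123.5
167 [101  94  85] 482.0 -234.0 105.8
168 [137 129 113] 482.0 -235.0 103.2
169 [139 130 114] 482.0 -235.0 101.1
```

Emit:
step_arm([
  [0.1, 0, 0, 0, 1],
  [0.1, -0.3, 0, 0, 1],
  [0.1, -0.7, 0, 0, 1],
  [0.1, -1.1, 0, 0, 1],
  [0.1, -1.5, 0, 0, 1],
  [0.1, -1.9, 0, 0, 1],
  [0.1, -2.3, 0, 0, 1],
  [0.1, -2.7, 0, 0, 1],
  [0.1, -3.1, 0, 0, 1],
  [0.1, -3.5, 0, 0, 1],
])

```text
t: 8.32
eef_pos: [0.5236, -0.1121, 0.0412]
ee_rot: [2.552, 1.571, -0.406]
force: [-0.1, -1.3, -0.1]
width: 0.0004
```

```bash
python3 -c "
from h import *
togo(.4927,-.08,.0412)
f=look('pics/side8.png')"
```

```text
t 8.3167 pos [ 0.5236 -0.1121  0.0412] lane xy 0.493 -0.209 w 0.0004 F [-0.1 -1.3 -0.1] q [ 0.16  0.32 -0.51  0.   -0.74  0.03]
tool delta cm [ -0.  -12.9   0.1] roll -0.34 down [ 0. -0. -1.]
```

View pics/side8.png

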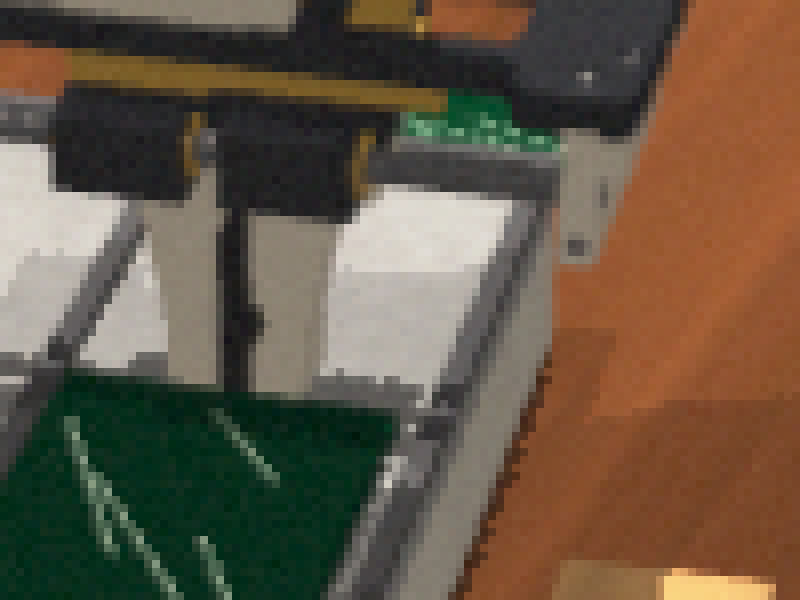

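The fingers are now against the plate's rear edge near (240,390) in the crop, with about 1.3 N resisting. I keep pushing.

Emit:
step_arm([
  [0, -0.8, 0, 0, 1],
  [0, -1.8, 0, 0, 1],
  [0, -2.8, 0, 0, 1],
  [0, -3.8, 0, 0, 1],
  [0, -4.8, 0, 0, 1],
  [0, -5.8, 0, 0, 1],
  [0, -6.7, 0, 0, 1],
  [0, -7.5, 0, 0, 1],
  [0, -8.2, 0, 0, 1],
  [0, -8.7, 0, 0, 1],
])

```text
t: 9.2
eef_pos: [0.5075, -0.026, 0.0412]
ee_rot: [-0.09, 1.571, -3.046]
force: [0.9, -0.5, 0.2]
width: 0.0006
```

```bash
python3 -c "
from h import *
togo(.4927,-.08,.0412)
f=grab_frame('side');cv2.imwrite('pics/side9.png',cv2.resize(f['pixels'][150:330,190:430,::-1],(800,600)))"
```

```text
t 9.2 pos [ 0.5075 -0.026   0.0412] lane xy 0.4934 -0.1215 w 0.0006 F [ 0.9 -0.5  0.2] q [ 0.34  0.28 -0.57 -0.   -0.72 -0.15]
tool delta cm [-0.   -4.15  0.09] roll -0.31 down [-0. -0. -1.]
```

View pics/side9.png

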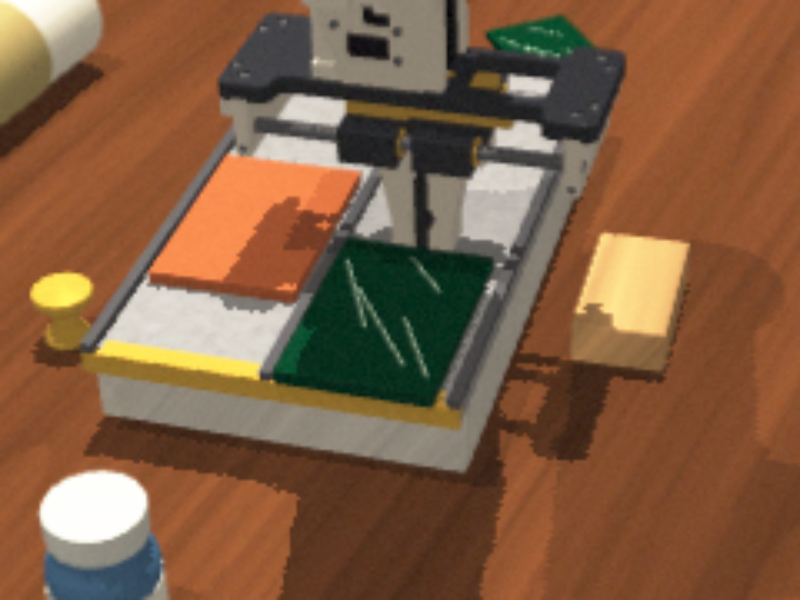

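Emit:
step_arm([
  [0, -0.4, 0, 0, 1],
  [0, -0.8, 0, 0, 1],
  [0, -1.2, 0, 0, 1],
  [0, -1.6, 0, 0, 1],
  [0, -2, 0, 0, 1],
  [0, -2.4, 0, 0, 1],
  [0, -2.8, 0, 0, 1],
  [0, -3.1, 0, 0, 1],
  [0, -3.4, 0, 0, 1],
  [0, -3.6, 0, 0, 1],
])

```text
t: 10.08
eef_pos: [0.501, 0.0088, 0.0412]
ee_rot: [1.598, 1.571, -1.359]
force: [-0.3, -1.7, 0.3]
width: 0.0005
```

```bash
python3 -c "
from h import *
togo(.4927,-.08,.0412)
f=grab_frame('side');cv2.imwrite('pics/side10.png',cv2.resize(f['pixels'][200:290,210:330,::-1],(800,600)))
hsv=cv2.cvtColor(f['pixels'],cv2.COLOR_RGB2HSV)
M=green(f,(255,205,345,300));v,u=np.nonzero(M)
P=world(f,u,v);k=abs(P[:,2]-.058)<.004;print('z',np.percentile(P[:,2],[5,50,95]))
Q=world(f,u[k],v[k],.058);print('lane y range',np.percentile(Q@EY,[.5,1,50,99,99.5]),'x',np.percentile(Q@EX,[1,99]))
r=cv2.minAreaRect((Q[:,:2]*1000).astype(np.float32));print(r)
"
```

```text
t 10.0833 pos [0.501  0.0088 0.0412] lane xy 0.4937 -0.0861 w 0.0005 F [-0.3 -1.7  0.3] q [ 0.41  0.27 -0.59  0.   -0.72 -0.23]
tool delta cm [-0.   -0.61  0.1 ] roll -0.33 down [ 0. -0. -1.]
z [0.05469775 0.057326   0.05915889]
lane y range [-0.07204101 -0.07123347 -0.00719071  0.04810979  0.0487745 ] x [0.45611411 0.53464333]
((488.2624206542969, 83.501220703125), (80.49547576904297, 125.15398406982422), 10.71623420715332)
```

View pics/side10.png

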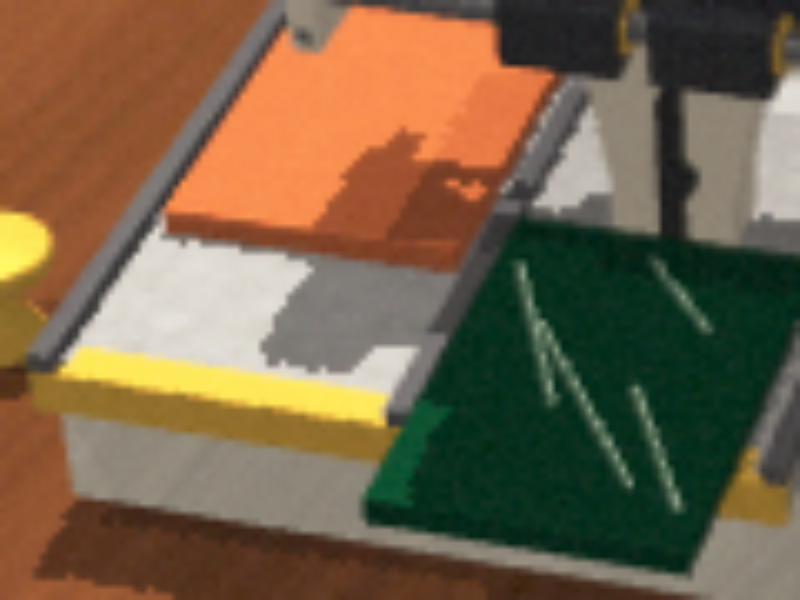

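Overhang is about 35 to 37 mm by the side view and the kinematics. I push 4 mm more, back off, and lift clear.

Emit:
step_arm([
  [0, -0.2, 0, 0, 1],
  [0, -0.4, 0, 0, 1],
  [0, -0.4, 0, 0, 1],
  [0, 0.2, 0, 0, 1],
  [0, 1.2, 0, 0, 1],
  [0, 2.5, 0, 0, 1],
  [-0.5, 3.5, 0, 0, 1],
  [-3, 3.5, 0, 0, 1],
  [-6, 3.5, 0, 0, 1],
  [-9, 3.5, 0, 0, 1],
])

```text
t: 10.97
eef_pos: [0.5069, -0.0273, 0.1321]
ee_rot: [0.145, 1.569, -2.814]
force: [0.5, 0.7, -0.4]
width: 0.0009
```

Emit:
step_arm([
  [-3, 3, 0, 0, 1],
  [-6, 6, 0, 0, 1],
  [-8, 9, 0, 0, 1],
  [-8, 12, 0, 0, 1],
  [-8, 15, 0, 0, 1],
  [-8, 18, 0, 0, 1],
  [-8, 21, 0, 0, 1],
  [-8, 24, 0, 0, 1],
  [-8, 26, 0, 0, 1],
  [-8, 27, 0, 0, 1],
])

```text
t: 11.8
eef_pos: [0.5564, -0.2947, 0.2109]
ee_rot: [-0.037, 1.57, -2.997]
force: [0.6, 0.1, -0.3]
width: 0.0002
```

```bash
python3 -c "
from h import *
togo(.4927,-.08,.0412)
for n in('top','side'):
    f=grab_frame(n);cv2.imwrite(f'pics/{n}11.png',f['pixels'][:,:,::-1])
    for t,z in(('green_plate',.058),('clay_plate',.058),('jar',.0736),('knob',.033),('wood_block',.025),('riser',.0504)):
        for m in masks_of(t,n):
            v,u=np.nonzero(m['mask']);Q=world(f,u,v,z)
            r=cv2.minAreaRect((Q[:,:2]*1000).astype(np.float32));print(n,t,round(m['conf'],2),np.round(r[0],1),np.round(r[1],1),round(r[2],1),'ly',np.percentile(Q@EY*1000,[1,99]).round(1))
"
```

```text
t 11.8 pos [ 0.5564 -0.2947  0.2109] lane xy 0.4906 -0.3946 w 0.0002 F [ 0.6  0.1 -0.3] q [-0.18  0.29 -0.1   0.   -1.18  0.36]
tool delta cm [ 16.97 -31.46   0.06] roll -0.5 down [-0.001 -0.    -1.   ]
top green_plate 0.8 [487.7  84.3] [ 81.8 120.8] 11.0 ly [-68.2  49.2]
top clay_plate 0.56 [597.1  -0.9] [ 81.5 119.6] 11.8 ly [-172.   -55.9]
top jar 0.98 [527.1 236.7] [67.5 49.4] 45.2 ly [104.4 159.7]
top knob 0.5 [677.3  67.7] [38.  32.2] 0.1 ly [-77.5 -46.3]
top wood_block 0.55 [410.1 -73.2] [52.1 92.2] 11.1 ly [-194.5 -104.5]
top riser 0.57 [554.9 -32.4] [202.  293.9] 10.8 ly [-271.2    5.8]
side green_plate 0.89 [486.6  87.5] [ 81.5 127.4] 10.2 ly [-67.3  55.8]
side green_plate 0.55 [ 527.8 -238.4] [55.3 87.9] 50.2 ly [-379.5 -311.9]
side clay_plate 0.93 [595.1   2.5] [ 85.4 130.6] 10.5 ly [-173.   -46.9]
side jar 0.56 [512.5 271.7] [ 48.  116.1] 40.1 ly [118.8 220.8]
side knob 0.59 [671.3  84.3] [30.2 65.9] 34.4 ly [-74.7 -15.9]
side wood_block 0.76 [406.1 -60.1] [ 53.5 119. ] 12.0 ly [-193.6  -77.6]
side riser 0.93 [553.1 -40. ] [212.1 394.2] 11.1 ly [-336.2   49.2]
side riser 0.45 [655.5 103.3] [31.  62.5] 28.3 ly [-52.3   5.1]
```

View pics/side11.png

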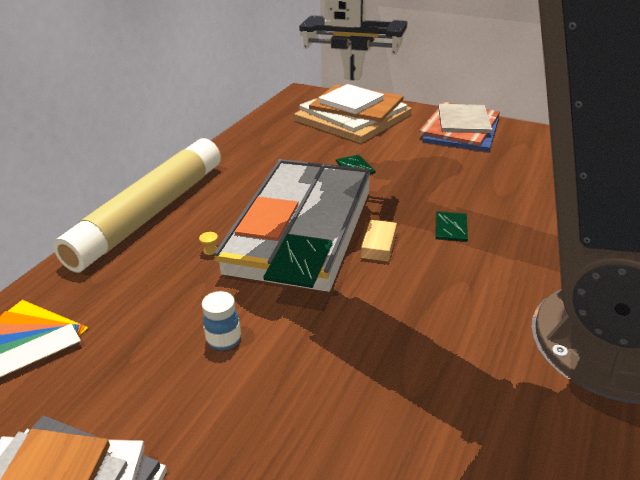

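View pics/top11.png

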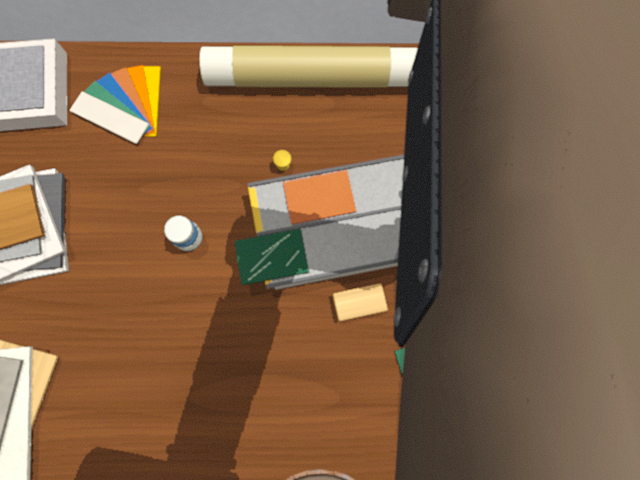

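```bash
python3 -c "
from station import *
print(get_state()['qd'].round(3)); print(job_done())"
```

```text
[-0.003  0.003  0.001 -0.001 -0.    -0.001]
the job is handed in; nothing more can be done
None
```

The dark green plate now sticks out about 40–43 mm past the brass end, by the top camera, and I handed the job in at about 12 s. I pushed it with closed fingertips, backed the hand off along the lane and lifted it clear.

**Last checks:**
- **Green plate:** it measures 11.0° against a lane at 10.9°. Its top face was at z ≈ 0.057–0.058 m just before the last 4 mm of push, so it was lying flat.
- **Other objects:** the clay plate, jar, knob and wood block each measure within about 1 mm of where they started in the top view.
- **Forces:** the readings between moves never exceeded about 2 N, and the arm was at rest when I handed in.

**What disagreed:**
- **Fingertip height:** the fingers stood about 26–28 mm higher than the TCP reading and the stated 17 mm imply. My first approach therefore hovered over the plate's rear edge without touching it. I set the height from the depth picture instead.
- **Overhang estimates:** the position of the brass end varied by about 3 mm between my measurements. The side camera's masks also include side faces, so I used them only as a rough check.

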